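# Fit the brake spring on a strapping-reel dispenser

### The job

Fit the loose tension spring to the brake of the strapping dispenser: put its hook fully down into the end hole of the brake arm (the hole farthest from the pivot), then stretch the spring and drop its eye over the grooved anchor post and let it settle under the post's head, so that the spring pulls the brake arm in against the reel. Feel the hook in without forcing it, do not overstretch the spring, let go of everything and leave the other things on the table where they are.

Things in the scene. Friction and masses are not known exactly. Their poses are not given: they have to be found in the camera images.
- spring: Loose used tension spring of bright steel wire, 135 g: coil body 70 mm long, 15 mm diameter, hook at one end, eye at the other. Origin on the coil axis, mid-way when slack; x axis along the coil from hook to eye. It starts level on the table on its hook tip and eye, coil axis 12 mm up. Only the few middle turns stretch: about 2 N to start, then 0.4 N per mm; more than 40 mm of stretch ruins it.
- hook_end (a point): On the coil axis, mid-way along the 26 mm of dead coils next to the hook: where to grip that end. x as spring. Hook: a 3 mm wire shank leaves the coil 13 mm from here, 2 mm below the axis; 40 mm from here it bends down into a round-tipped prong, its tip 12 mm below the axis and 0.5 mm back towards the coil. Use has bent the shank: the prong may stand up to 6 mm to either side of the line.
- eye_end (a point): On the coil axis, in the middle of the 26 mm of dead coils next to the eye: the place to grip that end. 44 mm from hook_end when slack. x axis as spring. With only the hook in its hole, this end drops and the eye rests on the dispenser's base plate.
- eye (a point): Centre of the spring's eye, a closed round loop of 3 mm wire lying flat, 17 mm inside and 23 mm outside diameter, 10.5 mm below the coil axis and 30 mm beyond eye_end. Slack distance from the prong's bend to this centre: 114 mm.
- brake_arm (a joint): Angle of the brake arm about its upright pivot, rad: 0 = shoe resting on the reel (closed stop), up to 0.10 = swung away. Stiff pivot: about 2.5 N at the end hole moves it and it stays where left. The arm is a flat steel bar 24 mm wide, 6 mm thick, top face 34 mm above the table and 28 mm above the base plate, with three 4.6 mm holes 14 mm apart along it near its free end.
- hole (a point): Centre of the mouth of the end hole (4.6 mm diameter, through the 6 mm bar) on the arm's top face; 240 mm from the pivot, 12 mm from the arm's free end. x axis along the arm to the pivot, y towards the reel side (where the post is), z up. With the hook fully down its shank lies on the arm, the coil axis there 3.5 mm above this point and the tip 8.5 mm below it.
- post (a point): On the axis of the upright anchor post, mid-height of the groove for the eye, 7 mm above the base plate. Neck 9 mm diameter up to 4.5 mm above this point, then a domed head 13 mm in diameter, its top 10 mm above this point; with the coil level the eye just clears it. It passes only if centred (1.5 mm play). Fitted, the spring is stretched about 23 mm and pulls 11 N; passing takes 4 mm more.
- dispenser: Strapping dispenser fixed to the table: grey steel base plate 335 x 320 x 6 mm with a reel of strapping flat on it (210 mm diameter, top 64 mm up, axis at x +35, y +135 mm from this origin). Origin on the table surface. In its axes (mm) the arm's pivot is at x +90, y -10, the post at x -150, y +131, the closed arm's end hole at x -150, y -10, z 34, so 141 mm from the post.
- grease_tin: Bystander: small aluminium tin, 40 mm diameter, 32 mm high, standing on the base plate beyond the post. Origin at its underside.
- pliers: Bystander: red-handled pliers about 145 mm long, on the table on the right. Origin at its underside.
- knife: Bystander: black utility knife about 140 mm long, on the robot's side of the dispenser. Origin at its underside.
- tape_roll: Bystander: roll of brown parcel tape, 96 mm diameter, 48 mm high, to the right of the dispenser. Origin at its underside.
Mind the look-alikes: they are no part of the job. Of the things shaped like the spring, the steel one is meant.

How it is judged:
On the way, in this order (a step that is already met when the one before it is completed fails the run):
1. the hook is down in the end hole of the brake arm (horizontal distance between hook_end and hole between 0.035 and 0.046 m and (z of hook_end in the frame of hole below 0 m or (z of hook_end in the frame of hole below 0.0025 m and z of eye in the frame of hole above -0.0225 m) or (z of hook_end in the frame of hole below 0.006 m and z of eye in the frame of hole above -0.012 m)) and angle between hook_end's own z axis and vertical below 0.4 rad), for 0.2 s.
2. the eye is over the anchor post, under its head, with the hook still in the hole (horizontal distance between hook_end and hole between 0.035 and 0.046 m and z of hook_end in the frame of hole below 0.005 m and horizontal distance between eye and post below 0.0075 m and z of eye in the frame of post below 0.0055 m), for 0.2 s.
At the end, for the whole second after the job is handed in: Hook down in the end hole (hook_end 35 to 46 mm from it, under 5 mm above the arm's top and within 5.5 mm of square to it); eye round the post under its head (centre within 7.5 mm of its axis, under 5.5 mm above the groove's middle); brake arm within 0.01 rad of closed; nothing held (all of step 2 and x of hook_end in the frame of hole between -0.0055 and 0.0055 m and value of joint brake_arm below 0.01 rad); the robot touches nothing.
It fails at once if the hook is forced: the spring and the brake arm press on each other with more than 25 N (contact force between spring and brake_arm above 25 N).
It fails at once if the spring is overstretched: more than 40 mm (distance between hook_end and eye_end above 0.084 m).
It fails at once if the spring is forced: it bears on the dispenser, hook and eye together, with more than 50 N (contact force between spring and dispenser above 50 N).
It fails at once if a bystander is moved by more than 30 mm (distance of any of grease_tin, pliers, knife, tape_roll from where it was at the start of the episode above 0.03 m).
It also fails if it takes over 67 s, if anything falls off the work surface, if the arm or the gripper's body presses on something with over 40 N, if the wrist force passes 120 N, or if a joint passes its speed limit or range.

### The arm

A 6-joint arm with a two-finger parallel gripper is mounted at the origin on the work surface. World frame = base frame: x ahead of the robot, y to its left, z up, the work surface at z = 0. Lengths are in m, angles in rad, forces in N, time in s.
With the tool pointing down it reaches from about 0.25 to 0.8 m from the base axis. Payload 8.5 kg.
Tool frame: the origin (TCP) lies midway between the tips of the shut fingers; the grasp point (between the pads) lies 19 mm behind it (bot.hold_point_z is the distance from the TCP to the grasp point, in m); x points along the fingers, y is the direction in which the jaws open and shut, and the axes are right-handed (so a half turn about x gives the same grasp; the last joint's range is limited). The gripper opens to 85 mm and grips with 20 to 120 N. Pads are 22 mm wide; open, the fingers measure 114 mm over their backs; the gripper's body (76 mm by 85 mm) begins 54 mm behind the grasp point. The pads swing forward as they close: fully open they stand 13 mm farther back than shut.
Start: joints at [-1.336, 0.238, -0.013, 1.319, 0, 1.571], TCP at [0.122, -0.511, 0.231] pointing down, gripper open.
Joint ranges: [-2.66, 2.66], [-1.03, 1.9], [-1.14, 1.46], [-1.82, 2.27], [-1.45, 1.34], [-3.14, 3.14]. Speed limits (rad/s): [2.22, 2.22, 2.79, 3.14, 3.14, 3.14].

### API

Orientations are given as a unit quaternion [w, x, y, z].
In Python, from bench import bot gives the robot as it stands. The module is installed in compiled form; this text tells all that it offers.
- The arm moves only by the tool jog_arm, never from a script. Its argument "plan" is a list of rows, each an object of numbers: "dx", "dy", "dz": the shift along the tool's x, y, z in units of 25 mm (1.0 is 25 mm); "turn": the turn about the tool's x in units of 6 degrees (1.0 is 6 degrees). A call has 1 to 12 rows; each row is the pose to reach, as a shift and turn from the pose commanded when the call began, along the tool's axes at that moment; what a row does not reach only later rows make up. A row lasts 1/12 s, in which the tool goes at most 41.7 mm and 7.16 degrees, less where a joint would pass 70% of its speed; a pose out of reach is approached as far as the arm can. A call with a gripper value outside its range is refused whole. "grip" is the opening, from 0 (shut) to 1 (fully open), set as the call begins (left out, the last holds). The fingers move at their own pace and stop on an object; "grip_force" is the grip in N (left out, the last holds). Time passes only in rows, so rows that repeat a pose let the fingers close. It gives the time, the measured TCP pose, the force and the opening at its end, in the units of the state.
- bot.sense(): the state, without advancing time (a new reading comes with each control period).
- bot.capture(name): name is "scene" or "top" or "wrist"; returns (picture, depth): 384x512x3 uint8, blue, green, red; 384x512 float32, m along the optical axis (not along the pixel's ray), 0 where there is no reading.
- bot.camera_params(name): a dict with "fx", "fy", "cx", "cy" (pixels), "dist_coeffs" ([k1, k2, p1, p2, k3] as OpenCV has them; the pictures are not rectified), "T" (4x4, takes a point from camera to world coordinates). Camera axes: x right, y up, looking along -z (the intrinsics and any distortion apply to the point x, -y, -z); pixel columns grow to the right and rows downward; lengths in m; the calibration is good to about 2 mm. A picture is of the moment at which its call begins: read the wrist's pose just before it. camera_params takes no time and is no camera call; for the wrist camera it gives the pose at the moment of the call.
- bot.job_done(): hands the job in, once; it reports no verdict.
Trained networks look in the newest picture that a camera, given by its name, has taken for a name from the list of things; names that differ only in an ending like _2 or _b are one class to them, and where a whole thing is asked for, a point or a joint stands for the part that bears it (a point fixed in the world has none). Each returns a list of dicts, best first, with "confidence" (0 to 1); they miss things now and then, are a little off and sometimes report something else, mostly with a low value. They report only what shows in the picture. A call takes as long as a camera call. They do not tell look-alikes from the thing itself.
- bot.cut_out(label, camera): "mask" (384x512 bool, what is visible of it) and "uv" ([column, row] in pixels, amid what is visible of it).
The state is a dict: "clock": time; "joint_positions": joint angles; "joint_vel": joint speeds; "effort": joint torques, N m; "tool_pos": TCP position; "orientation": TCP orientation; "force": force on the tool from outside, world axes, zero at the start; "wrist_torque": the same for the moment, N m; "opening": finger opening in m.
Only numpy, scipy, OpenCV 4.12 (cv2) and the standard library are available. Lean on these libraries where they do the work, as an engineer would, in place of code of your own. Each camera call takes 0.05 s, during which the arm holds its last target. There are 200 camera calls.

## Working session

There is one attempt and no reset: what is moved stays moved. The work goes in short steps, Python scripts to look and compute and a tool call to move; the robot and the scene stay as the last step left them, time stands still between calls to the robot, and variables do not carry over. Pictures are saved under pics/ and viewed, about 8 in all and at most 12, crops included, and the job is handed in when it is done.

Besides the shell and the picture viewer there is one more tool, called after "Emit:" in YAML: its name, and indented under it one key for each argument. jog_arm: Moves the arm, as the interface text tells. Its arguments: {"type":"object","properties":{"plan":{"type":"array","items":{"type":"object","properties":{"dx":{"type":"number"},"dy":{"type":"number"},"dz":{"type":"number"},"turn":{"type":"number"}}}},"grip":{"type":"number"},"grip_force":{"type":"number"}},"required":["plan"]}

```bash
mkdir -p pics; cat > h.py <<'E'
import numpy as np, cv2
from bench import bot
def px2w(cam,uv,z=None,depth=None,P=None):
    p=P or bot.camera_params(cam)
    K=np.array([[p['fx'],0,p['cx']],[0,p['fy'],p['cy']],[0,0,1]])
    n=cv2.undistortPoints(np.array(uv,float).reshape(-1,1,2),K,np.array(p['dist_coeffs'])).reshape(-1,2)
    T=np.array(p['T']); d=np.c_[n[:,0],-n[:,1],-np.ones(len(n))]
    if depth is not None: return (d*np.reshape(depth,(-1,1)))@T[:3,:3].T+T[:3,3]
    r=d@T[:3,:3].T; return T[:3,3]+r*((z-T[2,3])/r[:,2:3])
def w2px(cam,X,P=None):
    p=P or bot.camera_params(cam)
    K=np.array([[p['fx'],0,p['cx']],[0,p['fy'],p['cy']],[0,0,1]])
    T=np.array(p['T']); c=(np.atleast_2d(X)-T[:3,3])@T[:3,:3]; c=c*[1,-1,-1]
    return cv2.projectPoints(c,np.zeros(3),np.zeros(3),K,np.array(p['dist_coeffs']))[0].reshape(-1,2)
E
python3 - <<'E'
from h import *
s=bot.sense(); print({k:np.round(v,3).tolist() for k,v in s.items()}, bot.hold_point_z)
ims=[]
for c in("top","scene"):
    im,d=bot.capture(c); np.savez(f"{c}0.npz",im=im,d=d); ims.append(im)
    cv2.imwrite(f"pics/{c}0.png",cv2.resize(im,(800,600),interpolation=cv2.INTER_CUBIC))
    p=bot.camera_params(c); print(c,p['fx'],np.round(p['T'],3).tolist())
for l in("spring","brake_arm","dispenser","grease_tin"):
    for r in bot.cut_out(l,"top")[:4]:
        print(l,round(r['confidence'],2),np.round(r['uv']),r['mask'].sum())
E
```

```text
{'clock': 0.0, 'joint_positions': [-1.336, 0.239, -0.014, 1.319, -0.0, 1.571], 'joint_vel': [-0.0, 0.001, 0.002, -0.001, 0.001, -0.001], 'effort': [-0.003, -53.877, 34.644, 0.018, -0.0, -0.0], 'tool_pos': [0.122, -0.51, 0.231], 'orientation': [-0.082, -0.702, -0.083, 0.702], 'force': [0.525, 0.025, 0.356], 'wrist_torque': [0.011, -0.04, 0.031], 'opening': 0.085} 0.0187
top 440.11345517734924 [[-0.0, 0.994, -0.111, 0.372], [-1.0, 0.002, 0.015, -0.099], [0.015, 0.111, 0.994, 1.044], [0.0, 0.0, 0.0, 1.0]]
scene 483.26419260388957 [[-0.732, -0.4, 0.552, 1.232], [0.682, -0.421, 0.598, 0.681], [-0.007, 0.814, 0.581, 0.82], [0.0, 0.0, 0.0, 1.0]]
spring 0.79 [346. 310.] 164
spring 0.73 [191. 251.] 187
spring 0.68 [394. 218.] 190
spring 0.53 [117. 257.] 205
brake_arm 0.55 [180. 128.] 1417
dispenser 0.71 [134. 121.] 18367
grease_tin 0.58 [317. 204.] 149
```

View pics/top0.png

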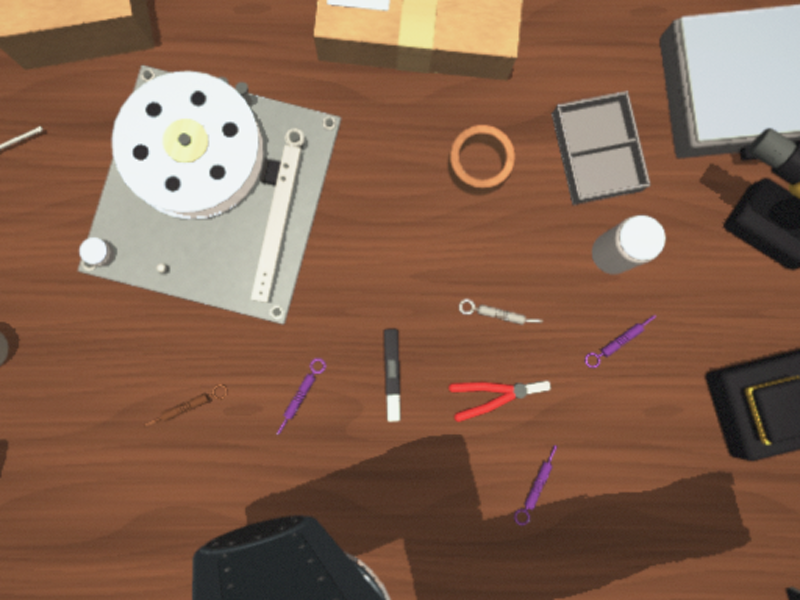

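Candidate springs (800x600 picture): steel/bright (500,313), purple (302,397), (620,342), (537,485), copper-brown (190,405). The bright steel one at (500,313) fits. The eye is at (467,306) and the hook at (541,321). Next I'll crop it together with the arm end and post.

```bash
python3 - <<'E'
from h import *
im=np.load("top0.npz")['im']
a=cv2.resize(im[180:230,280:360],(800,500),interpolation=cv2.INTER_CUBIC)[:300+0]
a=cv2.resize(im[185:220,285:355],(800,400),interpolation=cv2.INTER_CUBIC)
b=cv2.resize(im[155:205,90:190],(400,200),interpolation=cv2.INTER_CUBIC)
c=cv2.resize(im[75:125,130:230],(400,200),interpolation=cv2.INTER_CUBIC)
cv2.imwrite("pics/crop1.png",np.vstack([a,np.hstack([b,c])]))
P=bot.camera_params("top")
for n,uv,z in [("eye",(467,306),.002),("hook",(541,321),.01),("pivot",(294,137),.034),("armend",(261,298),.034),("post",(162,267),.02),("reel",(185,140),.064),("tin",(95,248),.038),("knifew",(393,420),.01),("knifeb",(391,330),.01),("tape",(482,156),.048),("c1",(145,68),.006),("c2",(340,119),.006),("c3",(284,322),.006),("c4",(79,270),.006),("bottleTop",(640,238),.1)]:
    print(n,np.round(px2w("top",np.array(uv)*.64-0.18,z,P=P)[0],4))
E
```

```text
eye [ 0.4773 -0.2364  0.002 ]
hook [ 0.454  -0.3468  0.01  ]
pivot [0.7301 0.0264 0.034 ]
armend [0.4855 0.0715 0.034 ]
post [0.5333 0.2213 0.02  ]
reel [0.7133 0.1805 0.064 ]
tin [0.5581 0.3129 0.038 ]
knifew [ 0.3065 -0.1232  0.01  ]
knifeb [ 0.44   -0.1203  0.01  ]
tape [ 0.6975 -0.2554  0.048 ]
c1 [0.8473 0.261  0.006 ]
c2 [ 0.7694 -0.0411  0.006 ]
c3 [0.4523 0.041  0.006 ]
c4 [0.5305 0.348  0.006 ]
bottleTop [ 0.5631 -0.4656  0.1   ]
```

View pics/crop1.png

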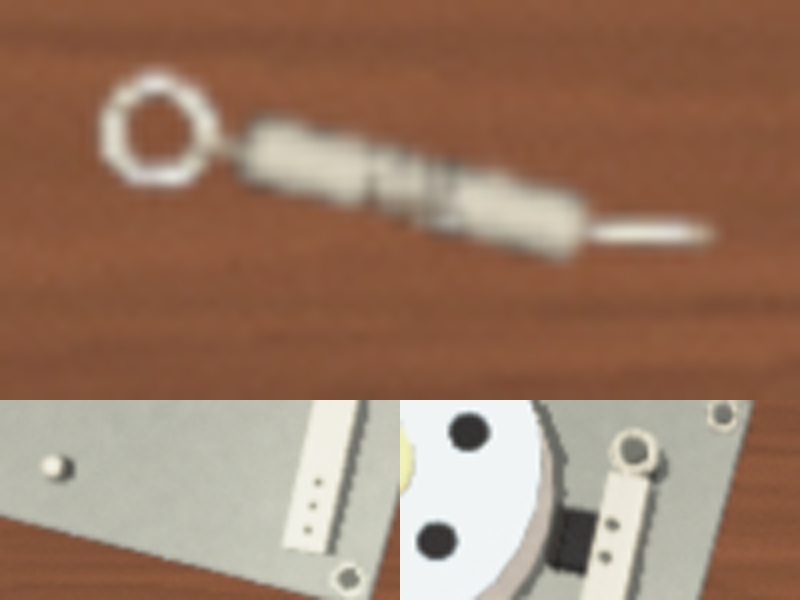

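The crop confirms the steel spring. Its prong is bent off the coil line, toward the top of the picture. I'll grip it at the eye end and keep it there throughout, so the coil stays level. Now working out the approach.

```bash
cat >> h.py <<'E'
from scipy.spatial.transform import Rotation as R
def toolR(s): q=s['orientation']; return R.from_quat([q[1],q[2],q[3],q[0]]).as_matrix()
def delta(target,yaxis=None,s=None):
    """units for jog: shift to target TCP, and turn so jaw axis is along yaxis (mod pi)"""
    s=s or bot.sense(); M=toolR(s); d=M.T@(np.array(target)-s['tool_pos'])/.025
    t=None
    if yaxis is not None:
        v=M.T@np.r_[yaxis,0]; a=np.degrees(np.arctan2(v[2],v[1])); a=(a+90)%180-90; t=a/6
    return np.round(d,3),t
E
python3 - <<'E'
from h import *
P=bot.camera_params("top")
f=lambda u,v:(285+u/11.43-.5,185+v/11.43-.5)
pts=px2w("top",[f(158,130),f(245,147),f(582,227),f(712,233)],.012,P=P)
print(np.round(pts,4))
d=pts[1]-pts[2];d/=np.linalg.norm(d[:2]);print(d,np.degrees(np.arctan2(d[1],d[0])))
ee=pts[0]-.030*d; print("eye_end",ee)
s=bot.sense();print(np.round(toolR(s),3))
print(delta([ee[0],ee[1]-.03,.17],[-d[1],d[0]]))
W=bot.camera_params("wrist");print(W['fx'],np.round(toolR(s).T@(np.array(W['T'])[:3,3]-s['tool_pos']),3));print(np.round(toolR(s).T@np.array(W['T'])[:3,:3],3))
E
```

```text
[[ 0.4758 -0.2342  0.012 ]
 [ 0.4723 -0.2521  0.012 ]
 [ 0.4559 -0.3213  0.012 ]
 [ 0.4547 -0.348   0.012 ]]
[0.23120149 0.97290589 0.        ] 76.63218137707483
eye_end [ 0.4688903  -0.26340545  0.012     ]
[[-0.     0.233 -0.973]
 [ 0.001 -0.973 -0.233]
 [-1.    -0.001  0.   ]]
(array([  2.445,  -5.215, -15.511]), np.float64(-10.530173183888792))
275.5714803524327 [-0.142  0.    -0.081]
[[ 0.     0.316 -0.949]
 [ 1.    -0.     0.   ]
 [-0.    -0.949 -0.316]]
```

Emit:
jog_arm:
  plan:
    - {"dx": 0.4,"dy": -0.5,"dz": -1.5,"turn": -1}
    - {"dx": 0.8,"dy": -1,"dz": -3,"turn": -2}
    - {"dx": 1.2,"dy": -1.5,"dz": -4.5,"turn": -3}
    - {"dx": 1.6,"dy": -2,"dz": -6,"turn": -4}
    - {"dx": 2,"dy": -2.6,"dz": -7.6,"turn": -5.2}
    - {"dx": 2.2,"dy": -3.1,"dz": -9.2,"turn": -6.3}
    - {"dx": 2.4,"dy": -3.6,"dz": -10.8,"turn": -7.4}
    - {"dx": 2.44,"dy": -4.2,"dz": -12.4,"turn": -8.5}
    - {"dx": 2.44,"dy": -4.7,"dz": -14,"turn": -9.5}
    - {"dx": 2.44,"dy": -5.2,"dz": -15.5,"turn": -10.5}
    - {"dx": 2.44,"dy": -5.2,"dz": -15.5,"turn": -10.5}
    - {"dx": 2.44,"dy": -5.2,"dz": -15.5,"turn": -10.5}
  grip: 1

```text
clock: 1.3
tool_pos: [0.4706, -0.2924, 0.1698]
orientation: [0.438, 0.555, 0.439, -0.555]
force: [-0.3, -1.2, 0.3]
opening: 0.0853
```

```bash
python3 - <<'E'
from h import *
P=bot.camera_params("wrist"); s=bot.sense(); im,d=bot.capture("wrist"); np.savez("w1.npz",im=im,d=d,P=np.array(P,dtype=object))
print(s['tool_pos'],s['force'])
R_=bot.cut_out("spring","wrist")
for r in R_: print(r['confidence'],r['uv'],r['mask'].sum())
if R_: np.save("w1m.npy",R_[0]['mask'])
cv2.imwrite("pics/w1.png",cv2.resize(im,(800,600),interpolation=cv2.INTER_CUBIC))
E
```

```text
[ 0.47055172 -0.29235177  0.16984769] [-0.33458169 -1.16454758  0.28884516]
0.98 [248.0, 302.2] 744
0.96 [242.9, 166.9] 886
0.61 [56.2, 250.8] 898
```

View pics/w1.png

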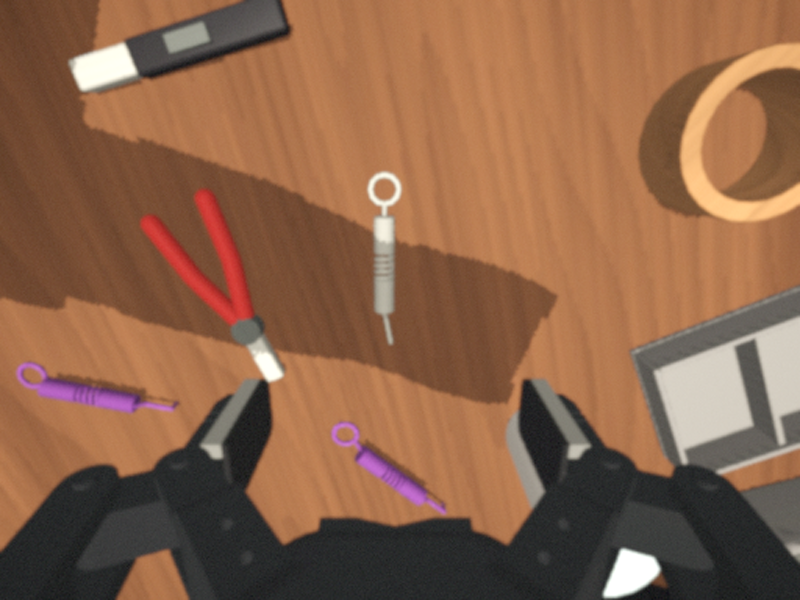

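The steel spring is at the centre. Its eye is at (384,189), the coil runs (384,217) to (384,313), and the prong tip at (390,343) is bent to the right.

```bash
python3 - <<'E'
from h import *
z=np.load("w1.npz",allow_pickle=True);P=z['P'].item();im=z['im']
k=1/1.5625
q=lambda u,v,zz:px2w("wrist",[(u*k-.18,v*k-.18)],zz,P=P)[0]
eye=q(384,189,.0015);c1=q(383.5,222,.014);c2=q(384,308,.014);sh=q(387,330,.0115);pr=q(390.5,342,.011)
for n in("eye","c1","c2","sh","pr"): print(n,np.round(globals()[n],4))
# refine coil centreline by brightness in raw: mask
m=(im[...,0].astype(int)-im[...,2]>-35)&(im.sum(2)>250); 
for r in range(138,205,4):
    c=np.where(m[r,225:265])[0]+225
    print(r,c.min() if len(c) else None,c.max() if len(c) else None,len(c))
d=(eye-c2)[:2];d/=np.linalg.norm(d);print("ang",np.degrees(np.arctan2(d[1],d[0])))
ee=eye[:2]-.03*d;he=ee-.044*d;n=np.array([d[1],-d[0]])
print("ee",ee,"prong: along,lat(right of hook->eye)",(pr[:2]-he)@d,(pr[:2]-he)@n)
print(delta([ee[0],ee[1],.003],[-d[1],d[0]]))
E
```

```text
eye [ 0.4759 -0.2353  0.0015]
c1 [ 0.4708 -0.2558  0.014 ]
c2 [ 0.4562 -0.3172  0.014 ]
sh [ 0.4539 -0.3358  0.0115]
pr [ 0.4541 -0.3462  0.011 ]
138 242 248 7
142 240 251 12
146 240 251 12
150 239 251 13
154 240 251 12
158 240 251 12
162 241 251 11
166 240 251 12
170 240 251 12
174 240 251 12
178 240 251 12
182 240 251 12
186 240 251 12
190 240 251 12
194 240 251 12
198 240 251 12
202 245 247 3
ang 76.4411098633349
ee [ 0.46889296 -0.26444154] prong: along,lat(right of hook->eye) -0.03897660452339337 0.004790242336677461
(array([ 6.681, -0.248, -1.148]), np.float64(-4.0686603313133674e-05))
```

Emit:
jog_arm:
  plan:
    - {"dx": 1.2,"dy": -0.25,"dz": -1.15}
    - {"dx": 2.6,"dy": -0.25,"dz": -1.15}
    - {"dx": 4.0,"dy": -0.25,"dz": -1.15}
    - {"dx": 5.2,"dy": -0.25,"dz": -1.15}
    - {"dx": 6.2,"dy": -0.25,"dz": -1.15}
    - {"dx": 6.66,"dy": -0.25,"dz": -1.15}
    - {"dx": 6.66,"dy": -0.25,"dz": -1.15}
    - {"dx": 6.66,"dy": -0.25,"dz": -1.15}
  grip: 0.5

```text
$.plan[0]: bad value
```

Emit:
jog_arm:
  plan:
    - {"dx": 0}
    - {"dx": 0}
    - {"dx": 0}
    - {"dx": 0}
    - {"dx": 0}
    - {"dx": 0}
    - {"dx": 0}
    - {"dx": 0}
    - {"dx": 0}
  grip: 0
  grip_force: 100

```text
$.plan[0]: bad value
```

Emit:
jog_arm:
  plan:
    - {"dx": 1.2,"dy": -0.25,"dz": -1.15,"turn": 0}
    - {"dx": 2.6,"dy": -0.25,"dz": -1.15,"turn": 0}
    - {"dx": 4.0,"dy": -0.25,"dz": -1.15,"turn": 0}
    - {"dx": 5.2,"dy": -0.25,"dz": -1.15,"turn": 0}
    - {"dx": 6.2,"dy": -0.25,"dz": -1.15,"turn": 0}
    - {"dx": 6.66,"dy": -0.25,"dz": -1.15,"turn": 0}
    - {"dx": 6.66,"dy": -0.25,"dz": -1.15,"turn": 0}
    - {"dx": 6.66,"dy": -0.25,"dz": -1.15,"turn": 0}
  grip: 0.5

```text
clock: 2.07
tool_pos: [0.4682, -0.2653, 0.0038]
orientation: [-0.436, -0.556, -0.437, 0.556]
force: [0.1, -0.4, 0.2]
opening: 0.0424
```

Emit:
jog_arm:
  plan:
    - {"dx": 0,"dy": 0,"dz": 0,"turn": 0}
    - {"dx": 0,"dy": 0,"dz": 0,"turn": 0}
    - {"dx": 0,"dy": 0,"dz": 0,"turn": 0}
    - {"dx": 0,"dy": 0,"dz": 0,"turn": 0}
    - {"dx": 0,"dy": 0,"dz": 0,"turn": 0}
    - {"dx": 0,"dy": 0,"dz": 0,"turn": 0}
    - {"dx": 0,"dy": 0,"dz": 0,"turn": 0}
    - {"dx": 0,"dy": 0,"dz": 0,"turn": 0}
  grip: 0
  grip_force: 100

```text
clock: 2.73
tool_pos: [0.4702, -0.2654, 0.0054]
orientation: [0.439, 0.556, 0.437, -0.555]
force: [-0.8, -1.1, 6.1]
opening: 0.011
```

Emit:
jog_arm:
  plan:
    - {"dx": -0.2,"dy": 0,"dz": 0,"turn": 0}
    - {"dx": -0.8,"dy": 0,"dz": 0,"turn": 0}
    - {"dx": -2,"dy": 0,"dz": 0,"turn": 0}
    - {"dx": -3.2,"dy": 0,"dz": 0,"turn": 0}
    - {"dx": -4,"dy": 0,"dz": 0,"turn": 0}
    - {"dx": -4,"dy": 0,"dz": 0,"turn": 0}
    - {"dx": -4,"dy": 0,"dz": 0,"turn": 0}

```text
clock: 3.32
tool_pos: [0.4702, -0.2649, 0.1054]
orientation: [0.439, 0.556, 0.437, -0.555]
force: [0.0, -0.4, -2.6]
opening: 0.0108
```

```bash
python3 - <<'E'
from h import *
P=bot.camera_params("wrist"); s=bot.sense(); im,d=bot.capture("wrist"); np.savez("w2.npz",im=im,d=d,P=np.array(P,dtype=object))
print(s['tool_pos'],s['force'],s['opening'],s['wrist_torque'])
for r in bot.cut_out("spring","wrist")[:3]: print(r['confidence'],r['uv'],r['mask'].sum())
b=bot.capture("scene")[0]; t=w2px("scene",s['tool_pos'])[0].astype(int); print(t)
c=b[max(t[1]-60,0):t[1]+60,max(0,t[0]-80):t[0]+80]
a=im[150:384,100:412]
cv2.imwrite("pics/w2.png",np.vstack([cv2.resize(a,(520,390),interpolation=cv2.INTER_CUBIC),np.pad(cv2.resize(c,(280,210),interpolation=cv2.INTER_CUBIC),((0,0),(0,240),(0,0)))]))
E
```

```text
[ 0.47022058 -0.26494423  0.10538489] [ 0.03795124 -0.40193435 -2.60987178] 0.010807640069145301 [0.02564134 0.02515545 0.02057588]
0.63 [37.0, 308.9] 1117
0.58 [247.1, 266.2] 3193
[218 151]
```

View pics/w2.png

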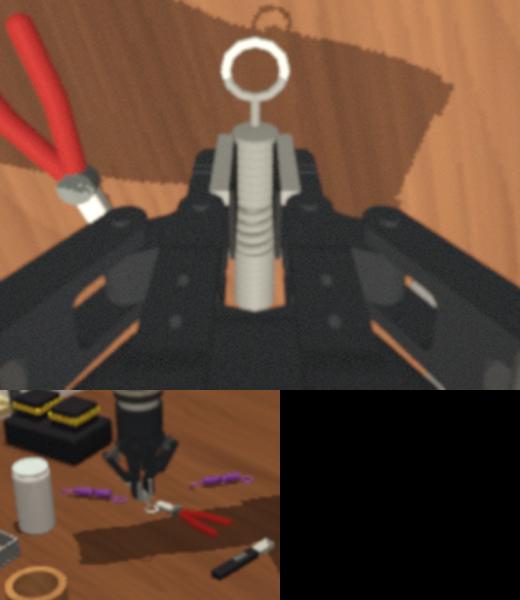

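Spring held squarely; the eye is at about (255,70) in the upper crop. Next I'll measure the eye in the tool frame and plan the move to a viewpoint over hole and post.

```bash
python3 - <<'E'
from h import *
z=np.load("w2.npz",allow_pickle=True);P=z['P'].item();im=z['im'];d=z['d']
# eye ring in raw: crop (255,70)*0.6+(100,150)
u0,v0=100+255*.6,150+70*.6
g=im.astype(int); m=np.zeros(im.shape[:2],bool)
sub=(g[...,0]>150)&(g[...,1]>150); m[int(v0-28):int(v0+19),int(u0-30):int(u0+30)]=sub[int(v0-28):int(v0+19),int(u0-30):int(u0+30)]
v,u=np.where(m); e=cv2.fitEllipse(cv2.convexHull(np.c_[u,v].astype(np.float32))); print(e, np.median(d[m]), np.percentile(d[m],[10,90]))
s=bot.sense()
c=px2w("wrist",[e[0]],depth=[np.median(d[m])],P=P)[0]; print("eye w",c,"rel tool",(toolR(s).T@(c-s['tool_pos'])))
# depth of coil
for uv in [(253,232),(253,245),(253,280),(253,330)]:
    D=d[uv[1],uv[0]]; X=px2w("wrist",[uv],depth=[D],P=P)[0]; print(uv,D,toolR(s).T@(X-s['tool_pos']))
print(np.round(toolR(s),3)); print(delta([.54,.06,.22],None,s))
E
```

```text
((252.6680145263672, 191.0189971923828), (37.842063903808594, 40.44765090942383), 92.04786682128906) 0.15329453 [0.1506136  0.15700448]
eye w [ 0.47747381 -0.23423272  0.10248835] rel tool [ 0.00035057  0.00156451 -0.03108855]
(253, 232) 0.14583854 [-0.01357475  0.00167722 -0.01292768]
(253, 245) 0.14611204 [-0.01550946  0.00167032 -0.00626992]
(253, 280) 0.15368883 [-0.01497488  0.00169031  0.01605186]
(253, 330) 0.16439036 [-0.01532918  0.00171403  0.05090169]
[[-0.002  0.972 -0.234]
 [ 0.001 -0.234 -0.972]
 [-1.    -0.002 -0.001]]
(array([ -4.678,  -0.271, -13.274]), None)
```

Emit:
jog_arm:
  plan:
    - {"dx": -1.5,"dy": 0,"dz": -0.5,"turn": 0}
    - {"dx": -2.6,"dy": 0,"dz": -1.5,"turn": 0}
    - {"dx": -3.4,"dy": 0,"dz": -2.8,"turn": 0}
    - {"dx": -4,"dy": 0,"dz": -4.2,"turn": 0}
    - {"dx": -4.5,"dy": -0.1,"dz": -5.7,"turn": 0}
    - {"dx": -4.7,"dy": -0.2,"dz": -7.2,"turn": 0}
    - {"dx": -4.7,"dy": -0.27,"dz": -8.7,"turn": 0}
    - {"dx": -4.7,"dy": -0.27,"dz": -10.2,"turn": 0}
    - {"dx": -4.7,"dy": -0.27,"dz": -11.7,"turn": 0}
    - {"dx": -4.7,"dy": -0.27,"dz": -12.9,"turn": 0}
    - {"dx": -4.7,"dy": -0.27,"dz": -13.3,"turn": 0}
    - {"dx": -4.7,"dy": -0.27,"dz": -13.3,"turn": 0}

```text
clock: 4.47
tool_pos: [0.5406, 0.0626, 0.2198]
orientation: [-0.438, -0.554, -0.439, 0.555]
force: [0.6, -0.6, -2.2]
opening: 0.0112
```

```bash
cat > look.py <<'E'
from h import *
import sys
P=bot.camera_params("wrist"); s=bot.sense(); im,d=bot.capture("wrist"); np.savez(sys.argv[1]+".npz",im=im,d=d,P=np.array(P,dtype=object),tp=s['tool_pos'],M=toolR(s))
print(s['tool_pos'],s['force'],s['opening'],s['clock'])
cv2.imwrite(f"pics/{sys.argv[1]}.png",cv2.resize(im,(800,600),interpolation=cv2.INTER_CUBIC))
E
python3 look.py w3
```

```text
[0.54060923 0.06256178 0.21976344] [ 0.57620184 -0.64518454 -2.18255827] 0.011230462639712523 4.4667
```

View pics/w3.png

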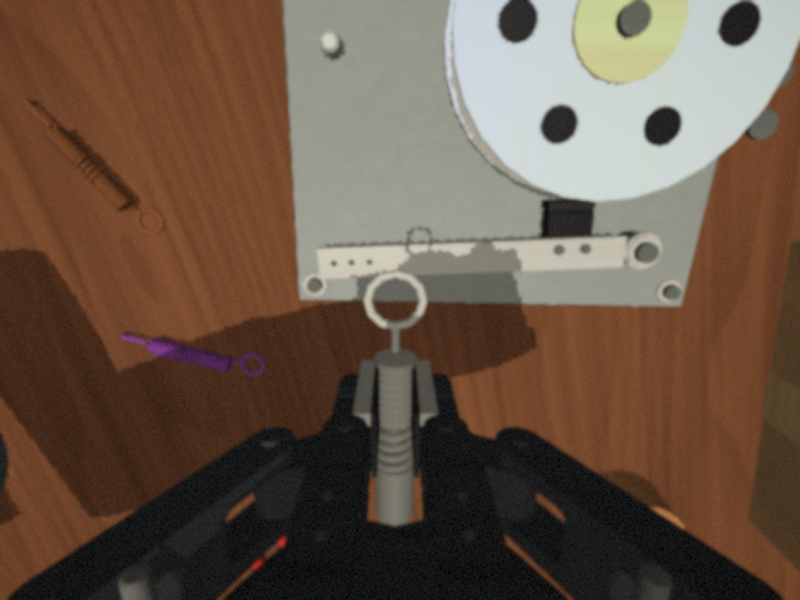

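The end hole is at (334,264), with its neighbours at (351,262) and (369,262). The post head is at (331,43), the pivot at (646,250) and the held eye at (395,300).

```bash
python3 - <<'E'
from h import *
z=np.load("w3.npz",allow_pickle=True);P=z['P'].item();im=z['im'];d=z['d'];M=z['M'];tp=z['tp']
g=cv2.cvtColor(im,cv2.COLOR_BGR2GRAY).astype(float);k=1/1.5625
def dark(u,v,r=3):
    u,v=int(round(u*k)),int(round(v*k)); p=g[v-r:v+r+1,u-r:u+r+1]; w=np.clip(np.median(p)-p-8,0,None); yy,xx=np.mgrid[-r:r+1,-r:r+1]
    return u+(w*xx).sum()/w.sum(), v+(w*yy).sum()/w.sum()
H=[dark(*a) for a in[(334,264),(351,262.5),(369,262)]];print(H)
Hw=px2w("wrist",H,.034,P=P);print(np.round(Hw,4), np.linalg.norm(np.diff(Hw[:,:2],axis=0),axis=1))
u,v=int(331*k),int(43*k); p=g[v-10:v+11,u-10:u+11]; yy,xx=np.where(p>185); print(len(xx),"post px",u-10+xx.mean(),v-10+yy.mean(),d[v,u])
pw=px2w("wrist",[(u-10+xx.mean(),v-10+yy.mean())],.020,P=P)[0];print("post",pw,px2w("wrist",[(u,v)],depth=[d[v,u]],P=P))
pv=px2w("wrist",[(646*k,250*k)],.040,P=P)[0];print("pivot",pv,np.linalg.norm(Hw[0]-pv))
for q in H[:1]+[H[2]]: print(px2w("wrist",[q],depth=[d[int(q[1])+3,int(q[0])+3]],P=P))
# base corners raw->world
C=px2w("wrist",np.array([(314,285),(671,292)])*k,.006,P=P);print("corner screws",C,np.linalg.norm(C[0]-C[1]))
x=(C[1]-C[0])[:2];x/=np.linalg.norm(x);a=(pv-Hw[0])[:2];print("disp x ang",np.degrees(np.arctan2(x[1],x[0])),"arm ang",np.degrees(np.arctan2(a[1],a[0])))
y=np.array([-x[1],x[0]])
Hc=pv[:2]-.24*x; print("closed hole",Hc,"post pred",Hc+.141*y)
print("hole-post",np.linalg.norm(Hw[0][:2]-pw[:2]),pw[:2]-Hw[0][:2])
E
```

```text
[(np.float64(213.2043650793651), np.float64(168.18055555555554)), (np.float64(224.49445676274945), np.float64(167.6119733924612)), (np.float64(235.97408207343412), np.float64(167.31749460043196))]
[[0.4929 0.0727 0.034 ]
 [0.5065 0.0702 0.034 ]
 [0.5203 0.0674 0.034 ]] [0.01385677 0.01405007]
59 post px 210.20338983050848 25.728813559322035 0.30028018
post [0.53079003 0.22391536 0.02      ] [[0.53143176 0.2221602  0.02164475]]
pivot [0.72766912 0.02889097 0.04      ] 0.23890735641757294
[[0.49254588 0.07237481 0.03227486]]
[[0.52000338 0.0668543  0.03167039]]
corner screws [[ 0.46569808  0.0516943   0.006     ]
 [ 0.76433442 -0.0254068   0.006     ]] 0.3084286694619816
disp x ang -14.476348637646009 arm ang -10.578122618700766
closed hole [0.4952889  0.08888625] post pred [0.53053613 0.22540963]
hole-post 0.15585738408237057 [0.03789409 0.15118056]
```

```bash
cat >> h.py <<'E'
HOLE=np.array([.4929,.0727]); POST=np.array([.5307,.2244])
def prong_tcp(hole,ang,pr=(.0064,.0825)):
    a=np.radians(ang); d=np.array([np.cos(a),np.sin(a)]); n=np.array([d[1],-d[0]]); return hole-pr[0]*n+pr[1]*d, n
def ang(s): M=toolR(s); return np.degrees(np.arctan2(-M[1,2],-M[0,2]))
E
python3 - <<'E'
from h import *
s=bot.sense(); print(ang(s)); t,n=prong_tcp(HOLE,73.5); print(t,delta([*t,.056],n,s))
E
```

```text
76.58574508588426
[0.51019482 0.15362033] (array([ 6.559, -2.016, -3.328]), np.float64(0.5142918873348421))
```

Emit:
jog_arm:
  plan:
    - {"dx": 0,"dy": -0.8,"dz": -1.2,"turn": 0.2}
    - {"dx": 0.5,"dy": -1.6,"dz": -2.4,"turn": 0.4}
    - {"dx": 1.2,"dy": -2.02,"dz": -3.33,"turn": 0.52}
    - {"dx": 2.4,"dy": -2.02,"dz": -3.33,"turn": 0.52}
    - {"dx": 3.8,"dy": -2.02,"dz": -3.33,"turn": 0.52}
    - {"dx": 5.0,"dy": -2.02,"dz": -3.33,"turn": 0.52}
    - {"dx": 6.0,"dy": -2.02,"dz": -3.33,"turn": 0.52}
    - {"dx": 6.5,"dy": -2.02,"dz": -3.33,"turn": 0.52}
    - {"dx": 6.56,"dy": -2.02,"dz": -3.33,"turn": 0.52}
    - {"dx": 6.56,"dy": -2.02,"dz": -3.33,"turn": 0.52}
    - {"dx": 6.56,"dy": -2.02,"dz": -3.33,"turn": 0.52}

```text
clock: 5.43
tool_pos: [0.5117, 0.1523, 0.0581]
orientation: [0.422, 0.568, 0.422, -0.567]
force: [0.4, 0.2, -1.1]
opening: 0.0111
```

```bash
python3 - <<'E'
from h import *
s=bot.sense(); print(s['tool_pos'],s['force'],s['wrist_torque'],s['clock'],ang(s)); t,n=prong_tcp(HOLE,ang(s)); print(delta([*t,s['tool_pos'][2]],None,s))
out=[]
for c in("scene","top"):
    b,_=bot.capture(c); p=w2px(c,[[.5,.1,.04]])[0].astype(int); print(p)
    out.append(cv2.resize(b[p[1]-40:p[1]+40,p[0]-50:p[0]+50],(400,320),interpolation=cv2.INTER_CUBIC)); print(c,np.round(w2px(c,[[*HOLE,.034]])[0],1))
cv2.imwrite("pics/h1.png",np.hstack(out))
E
```

```text
[0.51167648 0.15231396 0.05807449] [ 0.40406064  0.20391167 -1.05281402] [ 0.08907186 -0.06957386  0.04519506] 5.4333 73.27026262755692
(array([-0.   , -0.059, -0.034]), None)
[304 232]
scene [298.3 227.8]
[154 183]
top [166.4 187.3]
```

View pics/h1.png

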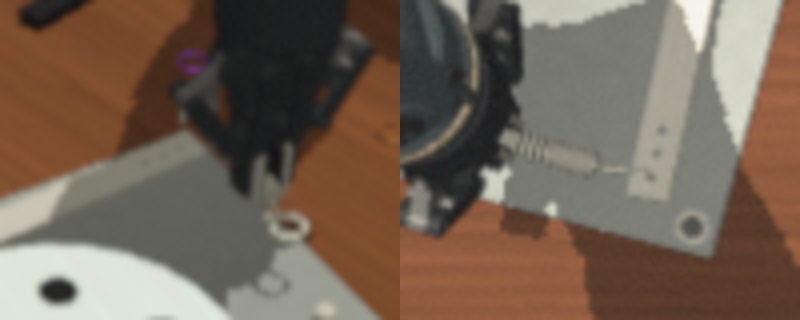

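Emit:
jog_arm:
  plan:
    - {"dx": 0.1,"dy": 0,"dz": 0,"turn": 0}
    - {"dx": 0.3,"dy": 0,"dz": 0,"turn": 0}
    - {"dx": 0.5,"dy": 0,"dz": 0,"turn": 0}
    - {"dx": 0.5,"dy": 0,"dz": 0,"turn": 0}
    - {"dx": 0.5,"dy": 0,"dz": 0,"turn": 0}

```text
clock: 5.95
tool_pos: [0.5108, 0.153, 0.0444]
orientation: [-0.422, -0.567, -0.422, 0.567]
force: [0.7, -0.5, -0.7]
opening: 0.0111
```

```bash
cat > st.py <<'E'
from h import *
s=bot.sense(); t,n=prong_tcp(HOLE,ang(s)); print(np.round(s['tool_pos'],4),np.round(s['force'],2),np.round(s['wrist_torque'],3),round(s['clock'],2),round(ang(s),2),"to hole y,z mm",np.round(25*delta([*t,s['tool_pos'][2]],None,s)[0],2))
E
python3 st.py
```

```text
[0.5108 0.153  0.0444] [ 0.73 -0.5  -0.7 ] [ 0.037 -0.005  0.006] 5.95 73.34 to hole y,z mm [ 0.   -0.5  -0.43]
```

Emit:
jog_arm:
  plan:
    - {"dx": 0.1,"dy": -0.02,"dz": -0.02,"turn": 0}
    - {"dx": 0.16,"dy": -0.02,"dz": -0.02,"turn": 0}
    - {"dx": 0.22,"dy": -0.02,"dz": -0.02,"turn": 0}
    - {"dx": 0.28,"dy": -0.02,"dz": -0.02,"turn": 0}
    - {"dx": 0.32,"dy": -0.02,"dz": -0.02,"turn": 0}
    - {"dx": 0.32,"dy": -0.02,"dz": -0.02,"turn": 0}

```text
clock: 6.45
tool_pos: [0.5112, 0.1537, 0.0368]
orientation: [0.422, 0.567, 0.422, -0.567]
force: [2.1, -0.8, -1.4]
opening: 0.0113
```

```bash
python3 st.py
```

```text
[0.5112 0.1537 0.0368] [ 2.07 -0.76 -1.44] [-0.088 -0.354  0.198] 6.45 73.33 to hole y,z mm [-0.  -0.7  0.3]
```

Emit:
jog_arm:
  plan:
    - {"dx": 0.02,"dy": 0.02,"dz": 0,"turn": 0}
    - {"dx": 0.06,"dy": 0.03,"dz": 0,"turn": 0}
    - {"dx": 0.1,"dy": 0.03,"dz": 0,"turn": 0}
    - {"dx": 0.12,"dy": 0.03,"dz": 0,"turn": 0}
    - {"dx": 0.12,"dy": 0.03,"dz": 0,"turn": 0}

```text
clock: 6.87
tool_pos: [0.5114, 0.1534, 0.0337]
orientation: [-0.422, -0.567, -0.422, 0.567]
force: [0.7, -0.5, -0.8]
opening: 0.0111
```

```bash
python3 st.py
```

```text
[0.5114 0.1534 0.0337] [ 0.71 -0.49 -0.78] [-0.011 -0.121  0.091] 6.87 73.33 to hole y,z mm [ 0.   -1.    0.18]
```

The prong is entering the hole freely.

Emit:
jog_arm:
  plan:
    - {"dx": 0.04,"dy": 0.01,"dz": 0,"turn": 0}
    - {"dx": 0.08,"dy": 0.01,"dz": 0,"turn": 0}
    - {"dx": 0.11,"dy": 0.01,"dz": 0,"turn": 0}
    - {"dx": 0.14,"dy": 0.01,"dz": 0,"turn": 0}
    - {"dx": 0.14,"dy": 0.01,"dz": 0,"turn": 0}

```text
clock: 7.28
tool_pos: [0.5117, 0.1534, 0.0303]
orientation: [-0.422, -0.567, -0.422, 0.567]
force: [0.0, 0.3, 1.6]
opening: 0.0106
```

```bash
python3 st.py
```

```text
[0.5117 0.1534 0.0303] [0.   0.33 1.6 ] [-0.018  0.108 -0.053] 7.28 73.33 to hole y,z mm [ 0.   -1.23  0.2 ]
```

The hook is fully down with its shank on the arm (about +2.6 N vertical). Next I'll pull the arm closed, with slight stretch, and look at eye and post together.

Emit:
jog_arm:
  plan:
    - {"dx": 0,"dy": 0,"dz": 0,"turn": 0}
    - {"dx": 0,"dy": 0,"dz": 0,"turn": 0}
    - {"dx": 0,"dy": 0,"dz": -0.1,"turn": 0}
    - {"dx": 0,"dy": -0.02,"dz": -0.24,"turn": -0.02}
    - {"dx": 0,"dy": -0.03,"dz": -0.38,"turn": -0.04}
    - {"dx": 0,"dy": -0.05,"dz": -0.52,"turn": -0.06}
    - {"dx": 0,"dy": -0.07,"dz": -0.66,"turn": -0.08}
    - {"dx": 0,"dy": -0.08,"dz": -0.8,"turn": -0.1}
    - {"dx": 0,"dy": -0.08,"dz": -0.9,"turn": -0.1}
    - {"dx": 0,"dy": -0.08,"dz": -0.96,"turn": -0.1}
    - {"dx": 0,"dy": -0.08,"dz": -0.96,"turn": -0.1}
    - {"dx": 0,"dy": -0.08,"dz": -0.96,"turn": -0.1}
  grip: 0
  grip_force: 120

```text
clock: 8.28
tool_pos: [0.5166, 0.1767, 0.0302]
orientation: [-0.425, -0.565, -0.425, 0.565]
force: [0.4, -5.6, 1.4]
opening: 0.0101
```

```bash
python3 st.py; python3 look.py w4
```

```text
[0.5166 0.1767 0.0302] [ 0.35 -5.6   1.37] [-1.29  -0.079  0.166] 8.28 73.94 to hole y,z mm [ 2.000e-02 -4.300e-01  2.398e+01]
[0.51661318 0.17666888 0.03018311] [ 0.35456155 -5.59579291  1.37096111] 0.010053841409846387 8.2833
```

View pics/w4.png

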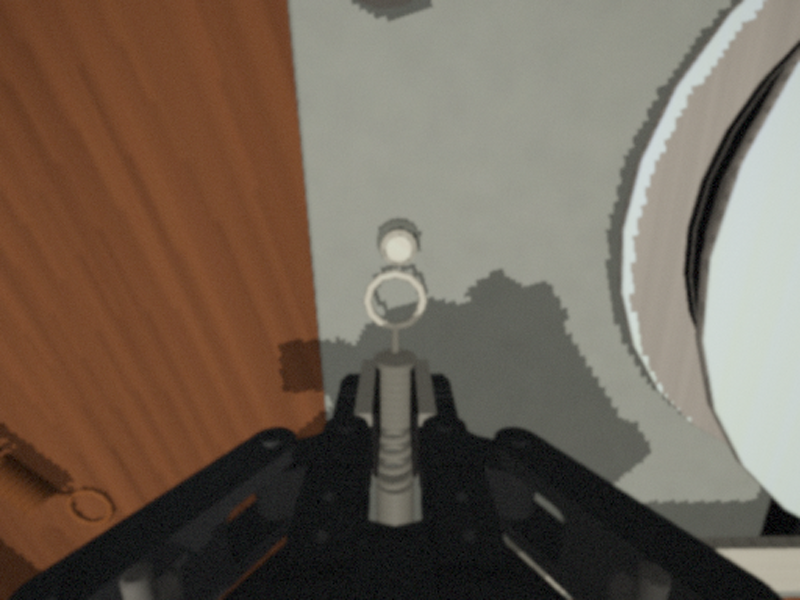

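The eye is at (395,300) and the post head straight ahead at (398,247). The pull is 5.6 N.

```bash
cat > rel.py <<'E'
from h import *
import sys
z=np.load(sys.argv[1]+".npz",allow_pickle=True);P=z['P'].item();im=z['im'];d=z['d'];M=z['M'];tp=z['tp']
k=1/1.5625;g=im.min(2).astype(int)
pu,pv,eu,ev=[float(x)*k for x in sys.argv[2:6]]
def blob(u,v,r,th):
    u,v=int(u),int(v);b=(g[v-r:v+r+1,u-r:u+r+1]>th).astype(np.uint8);n,l,st,c=cv2.connectedComponentsWithStats(b);i=1+np.argmax(st[1:,4]);print(th,st[i]);return (u-r+st[i][0]+(st[i][2]-1)/2,v-r+st[i][1]+(st[i][3]-1)/2)
p=blob(pu,pv,9,195)
m=np.zeros(g.shape,bool);u,v=int(eu),int(ev);m[v-24:v+18,u-26:u+27]=g[v-24:v+18,u-26:u+27]>175
yy,xx=np.where(m);rr=np.hypot(xx-eu,yy-ev);ok=(rr>13)&(rr<24);e=cv2.fitEllipse(np.c_[xx,yy][ok].astype(np.float32))[0]
print("post px",p,"eye px",e,"depths",d[int(pv),int(pu)])
E=px2w("wrist",[e],tp[2]-.001,P=P)[0]
for h in(.0215,): 
    Q=px2w("wrist",[p],h,P=P)[0]; print("post",Q,"eye",E,"eye->post in tool mm",1e3*M.T@(Q-E),"eye in tool",1e3*M.T@(E-tp))
E
python3 rel.py w4 398.5 247 395 300
```

```text
195 [5 7 2 2 2]
post px (np.float64(251.5), np.float64(156.5)) eye px (252.56529235839844, 191.6674346923828) depths 0.1520543
post [0.52969855 0.22473482 0.0215    ] eye [0.5252898  0.20726878 0.02918311] eye->post in tool mm [  7.66369505  -0.59662903 -18.0122647 ] eye in tool [  0.9657133  -0.1297446 -31.8070423]
```

```bash
python3 - <<'E'
from h import *
z=np.load("w4.npz",allow_pickle=True);P=z['P'].item();im=z['im'];d=z['d'];M=z['M'];tp=z['tp']
print(im.min(2)[145:172:2,240:272:2]); print(np.round(d[145:172:3,240:272:3],3))
cv2.imwrite("pics/c4.png",cv2.resize(im[135:220,220:285],(520,600*85*8//(85*8)),interpolation=cv2.INTER_CUBIC) if 0 else cv2.resize(im[135:210,220:285],(520,600),interpolation=cv2.INTER_CUBIC))
E
```

```text
[[144 120 102 102 104  99  95  92  83  91 102 102 101 116 144 143]
 [145 118 105 106 101 107 122 129 126 123 103  93  99 104 128 140]
 [142 118 104 103 131 149 156 155 150 154 144 117  84  91  98 134]
 [139 108 108 132 156 159 165 171 169 166 155 146 107  76 110 140]
 [137 105 120 155 166 180 186 189 188 189 173 152 139  97 111 142]
 [137 109 138 161 180 195 194 191 189 189 190 168 148 113 110 143]
 [138 114 146 164 187 195 196 195 192 189 188 178 149 123 106 141]
 [143 126 143 157 188 193 193 197 194 192 189 180 148 128 112 138]
 [145 136 139 142 184 191 192 193 195 193 193 178 142 133 136 142]
 [144 143 134 140 173 189 191 191 192 193 191 167 143 141 143 143]
 [146 145 139 148 156 177 187 188 189 185 165 147 146 142 143 141]
 [146 145 144 145 148 149 154 162 165 151 141 138 142 141 143 144]
 [145 143 140 138 128 122 124 128 131 124 128 115 109 133 142 144]
 [145 141 116 105  98 100 109 118 116  96 102 105  97 125 141 143]]
[[0.168 0.166 0.164 0.164 0.164 0.164 0.165 0.163 0.165 0.166 0.166]
 [0.167 0.164 0.164 0.154 0.152 0.152 0.152 0.165 0.165 0.166 0.168]
 [0.169 0.165 0.153 0.152 0.151 0.15  0.151 0.153 0.165 0.165 0.168]
 [0.168 0.166 0.153 0.152 0.151 0.151 0.152 0.152 0.153 0.166 0.169]
 [0.17  0.167 0.152 0.152 0.152 0.152 0.151 0.153 0.153 0.168 0.17 ]
 [0.17  0.167 0.153 0.153 0.153 0.152 0.153 0.153 0.153 0.167 0.169]
 [0.17  0.171 0.154 0.152 0.153 0.154 0.153 0.153 0.155 0.17  0.17 ]
 [0.171 0.171 0.171 0.154 0.152 0.154 0.153 0.155 0.172 0.17  0.17 ]
 [0.172 0.172 0.171 0.171 0.155 0.156 0.155 0.172 0.171 0.171 0.172]]
```

View pics/c4.png

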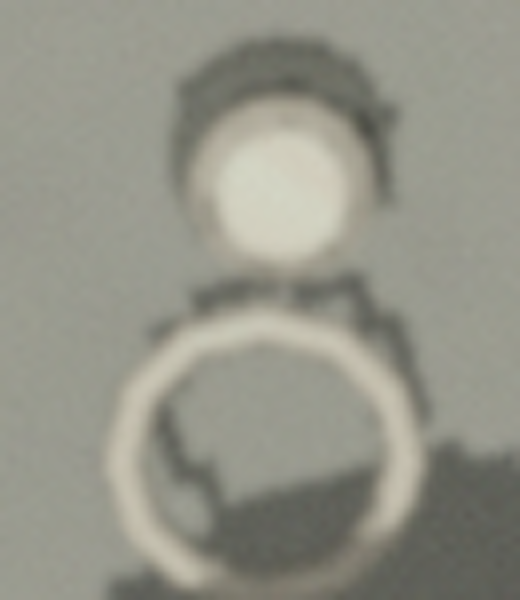

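```bash
python3 - <<'E'
from h import *
z=np.load("w4.npz",allow_pickle=True);P=z['P'].item();d=z['d'];M=z['M'];tp=z['tp']
Q=px2w("wrist",[(254.6,157.6)],.019,P=P)[0]
for ez in(.0275,.0295):
    E=px2w("wrist",[(252.57,191.67)],ez,P=P)[0]; print(Q,E,1e3*M.T@(Q-E))
for v,u in [(172,253),(174,252),(191,233),(190,272)]:
    X=px2w("wrist",[(u,v)],depth=[d[v,u]],P=P)[0]; print(d[v,u],1e3*M.T@(X-tp),X[2])
E
```

```text
[0.53105471 0.22315221 0.019     ] [0.525132   0.20671164 0.0275    ] [  8.48120687   1.14197065 -17.44665539]
[0.53105471 0.22315221 0.019     ] [0.52532197 0.20737112 0.0295    ] [ 10.4819455    1.14189293 -16.76251967]
0.17197214 [ 24.28401694   0.13719284 -36.80414361] 0.00585943658384977
0.15044399 [  3.08377998  -0.44082921 -41.27557572] 0.027054836959158446
0.15398844 [  3.51026428 -11.06238594 -31.32813126] 0.026638996594846892
0.15496777 [  4.61991989  10.798328   -31.55157334] 0.025529263618957243
```

Emit:
jog_arm:
  plan:
    - {"dx": -0.06,"dy": 0,"dz": 0,"turn": 0}
    - {"dx": -0.12,"dy": 0.02,"dz": -0.08,"turn": 0}
    - {"dx": -0.12,"dy": 0.045,"dz": -0.2,"turn": 0}
    - {"dx": -0.12,"dy": 0.045,"dz": -0.34,"turn": 0}
    - {"dx": -0.12,"dy": 0.045,"dz": -0.48,"turn": 0}
    - {"dx": -0.12,"dy": 0.045,"dz": -0.6,"turn": 0}
    - {"dx": -0.12,"dy": 0.045,"dz": -0.68,"turn": 0}
    - {"dx": -0.12,"dy": 0.045,"dz": -0.71,"turn": 0}
    - {"dx": -0.12,"dy": 0.045,"dz": -0.71,"turn": 0}
    - {"dx": -0.12,"dy": 0.045,"dz": -0.71,"turn": 0}

```text
clock: 9.17
tool_pos: [0.5211, 0.1918, 0.0323]
orientation: [-0.425, -0.563, -0.425, 0.567]
force: [-1.4, -11.8, -3.2]
opening: 0.0103
```

```bash
python3 st.py; python3 look.py w5; python3 - <<'E'
from h import *
im=np.load("w5.npz",allow_pickle=True)['im']
b,_=bot.capture("scene"); c=b[185:265,255:355]
cv2.imwrite("pics/c5.png",np.hstack([cv2.resize(im[150:225,220:285],(416,480),interpolation=cv2.INTER_CUBIC),cv2.resize(c[:,:80],(384,480)[::1] if 0 else (384,480),interpolation=cv2.INTER_CUBIC)]))
E
```

```text
[0.5211 0.1918 0.0323] [ -1.4  -11.78  -3.18] [-2.304  0.253  0.12 ] 9.17 73.89 to hole y,z mm [ 0.18 -0.43 39.78]
[0.52110574 0.19183927 0.03226455] [ -1.40216724 -11.78235381  -3.18331885] 0.010289829219452411 9.1667
```

View pics/c5.png

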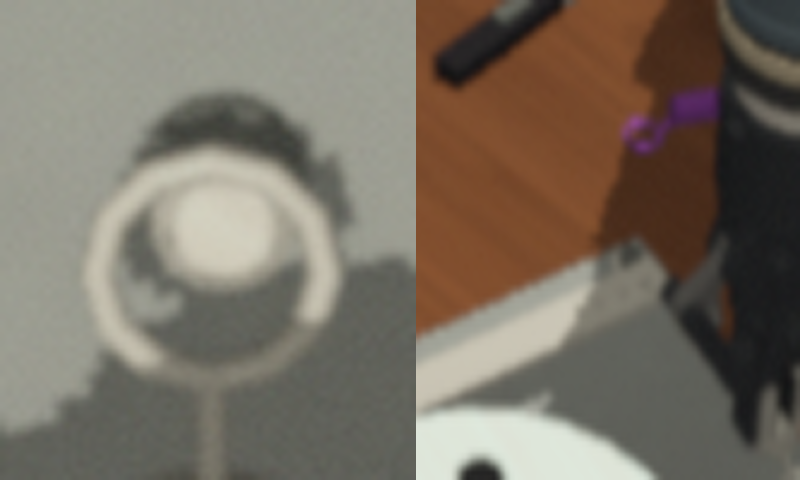

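```bash
cat > r2.py <<'E'
from h import *
import sys
a=list(map(float,sys.argv[2:])); z=np.load(sys.argv[1]+".npz",allow_pickle=True);P=z['P'].item();M=z['M'];tp=z['tp'];d=z['d']
Q=px2w("wrist",[a[:2]],.019,P=P)[0]; E=px2w("wrist",[a[2:4]],tp[2]-.003,P=P)[0]; print(Q,E,1e3*M.T@(Q-E))
s=bot.sense(); print(s['tool_pos'],s['force'])
E
python3 r2.py w5 254.2 182.9 252.8 191.1
```

```text
[0.5310078  0.22338087 0.019     ] [0.52979199 0.22209117 0.02926455] [10.25552833  0.83091476 -1.62366716]
[0.52105912 0.19177784 0.03224452] [ -0.69138649 -11.56229279  -3.49587193]
```

Emit:
jog_arm:
  plan:
    - {"dx": 0,"dy": 0.015,"dz": -0.03,"turn": 0}
    - {"dx": 0,"dy": 0.03,"dz": -0.075,"turn": 0}
    - {"dx": 0.05,"dy": 0.03,"dz": -0.08,"turn": 0}
    - {"dx": 0.12,"dy": 0.03,"dz": -0.085,"turn": 0}
    - {"dx": 0.18,"dy": 0.03,"dz": -0.09,"turn": 0}
    - {"dx": 0.24,"dy": 0.03,"dz": -0.09,"turn": 0}
    - {"dx": 0.24,"dy": 0.03,"dz": -0.09,"turn": 0}
  grip: 0
  grip_force: 80

```text
clock: 9.85
tool_pos: [0.5222, 0.1935, 0.0264]
orientation: [-0.425, -0.563, -0.424, 0.567]
force: [-3.5, -12.3, 3.1]
opening: 0.0103
```

```bash
python3 st.py; python3 look.py w6; python3 - <<'E'
from h import *
im=np.load("w6.npz",allow_pickle=True)['im']
cv2.imwrite("pics/c6.png",cv2.resize(im[150:225,220:285],(520,600),interpolation=cv2.INTER_CUBIC))
E
```

```text
[0.5222 0.1935 0.0264] [ -3.52 -12.32   3.14] [-2.782  0.787 -0.038] 9.85 73.87 to hole y,z mm [ 0.22 -0.95 41.7 ]
[0.52216217 0.19352409 0.0264216 ] [ -3.5204485  -12.32067631   3.1371023 ] 0.010261734549559866 9.85
```

View pics/c6.png

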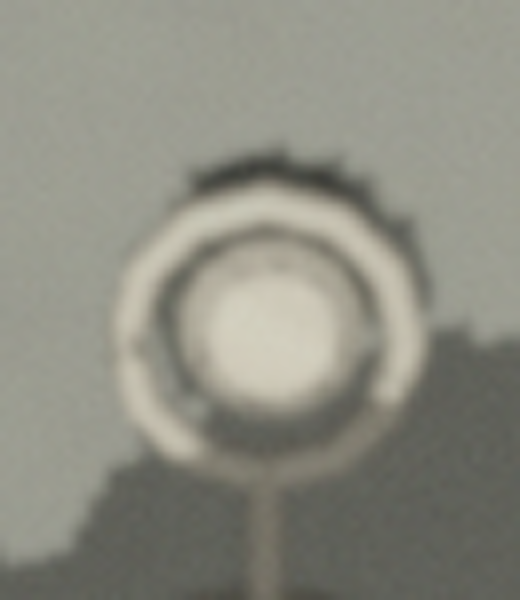

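The head is centred inside the eye: eye centre (269,331), head (268,322) in the crop. Lowering further.

Emit:
jog_arm:
  plan:
    - {"dx": 0.05,"dy": 0,"dz": -0.02,"turn": 0}
    - {"dx": 0.1,"dy": 0,"dz": -0.03,"turn": 0}
    - {"dx": 0.15,"dy": 0,"dz": -0.04,"turn": 0}
    - {"dx": 0.15,"dy": 0,"dz": -0.04,"turn": 0}
  grip: 0
  grip_force: 50

```text
clock: 10.23
tool_pos: [0.5226, 0.1945, 0.0231]
orientation: [-0.426, -0.563, -0.424, 0.567]
force: [-3.5, -11.2, 6.4]
opening: 0.0105
```

```bash
cat > eyez.py <<'E'
from h import *
import sys
z=np.load(sys.argv[1]+".npz",allow_pickle=True);P=z['P'].item();d=z['d'];im=z['im'];M=z['M'];tp=z['tp']
# depth points around the eye ring and coil, tool frame + world z
v,u=np.mgrid[165:225,228:280]; v=v.ravel();u=u.ravel();X=px2w("wrist",np.c_[u,v],depth=d[v,u],P=P)
L=(X-tp)@M*1e3; g=im.min(2)[v,u]
for lo,hi in[(-45,-40),(-34,-28),(-20,-17)]:
    k=(L[:,2]>lo)&(L[:,2]<hi)&(X[:,2]>.009)
    if lo==-34:k&=np.abs(L[:,1])>8.2
    if k.any(): print((lo,hi),k.sum(),"z mm",np.round(np.percentile(X[k,2]*1e3,[10,50,90]),1))
for vv in(232,245,255,275,300,325):
    X=px2w("wrist",[(253,vv)],depth=[np.median(d[vv-1:vv+2,252:255])],P=P)[0]; print(vv,np.round(1e3*(X-tp)@M,1),"z",round(X[2]*1e3,1))
E
python3 st.py; python3 look.py w7; for i in w5 w6 w7; do echo $i; python3 eyez.py $i; done
```

```text
[0.5226 0.1945 0.0231] [ -3.48 -11.15   6.39] [-3.098  0.952 -0.122] 10.23 73.87 to hole y,z mm [ 0.22 -1.12 42.78]
[0.52262845 0.19450672 0.02309129] [ -3.48371509 -11.15076617   6.39087441] 0.010480764465801014 10.2333
w5
(-45, -40) 65 z mm [28.1 29.1 30.1]
(-34, -28) 99 z mm [28.3 29.1 30. ]
(-20, -17) 38 z mm [29.  31.1 32.1]
232 [ -9.9   0.1 -12.8] z 42.1
245 [-13.5   0.1  -7. ] z 45.7
255 [-13.5   0.1  -1. ] z 45.7
275 [-12.    0.1  12.7] z 44.3
300 [-12.6   0.1  29. ] z 45.0
325 [-10.3   0.1  49.1] z 42.8
w6
(-45, -40) 34 z mm [20.  20.9 21.7]
(-34, -28) 105 z mm [20.8 21.6 22.4]
(-20, -17) 40 z mm [21.5 23.2 24.9]
232 [-10.5   0.1 -13.1] z 36.9
245 [-13.1   0.1  -6.7] z 39.5
255 [-13.1   0.1  -0.7] z 39.5
275 [-12.9   0.1  12. ] z 39.4
300 [-13.    0.1  28.7] z 39.6
325 [-3.   0.1 56.3] z 29.8
w7
(-45, -40) 19 z mm [15.5 16.2 17.5]
(-34, -28) 99 z mm [16.4 17.3 18.1]
(-20, -17) 44 z mm [17.5 18.7 20.3]
232 [-10.9   0.1 -13.3] z 33.9
245 [-12.2   0.1  -6.3] z 35.3
255 [-12.9   0.1  -0.6] z 35.9
275 [-13.9   0.1  11.3] z 37.0
300 [-12.    0.1  29.5] z 35.2
325 [18.1  0.2 77. ] z 5.4
```

Emit:
jog_arm:
  plan:
    - {"dx": 0.05,"dy": 0,"dz": -0.01,"turn": 0}
    - {"dx": 0.1,"dy": 0,"dz": -0.01,"turn": 0}
    - {"dx": 0.13,"dy": 0,"dz": -0.01,"turn": 0}
    - {"dx": 0.13,"dy": 0,"dz": -0.01,"turn": 0}
    - {"dx": 0.13,"dy": 0,"dz": -0.01,"turn": 0}

```text
clock: 10.7
tool_pos: [0.5229, 0.1948, 0.0203]
orientation: [-0.426, -0.564, -0.424, 0.567]
force: [-5.0, -10.9, 10.3]
opening: 0.0101
```

```bash
python3 st.py; python3 look.py w8; python3 eyez.py w8|head -3
```

```text
[0.5229 0.1948 0.0203] [ -4.99 -10.91  10.29] [-3.308  1.159 -0.15 ] 10.7 73.87 to hole y,z mm [ 0.2  -1.32 43.18]
[0.52293823 0.19483935 0.02033321] [ -4.98515585 -10.90649911  10.29335118] 0.010058178548416027 10.7
(-45, -40) 6 z mm [11.1 12.2 12.8]
(-34, -28) 95 z mm [12.9 13.8 14.5]
(-20, -17) 53 z mm [14.1 15.2 17.1]
```

The eye is under the head (wire top about 13 mm, head rim 17.5 mm). I'll ease back so it seats on the neck, then release.

Emit:
jog_arm:
  plan:
    - {"dx": 0,"dy": 0,"dz": 0.05,"turn": 0}
    - {"dx": 0,"dy": 0,"dz": 0.1,"turn": 0}
    - {"dx": 0,"dy": 0,"dz": 0.15,"turn": 0}
    - {"dx": 0,"dy": 0,"dz": 0.18,"turn": 0}
    - {"dx": 0,"dy": 0,"dz": 0.18,"turn": 0}
    - {"dx": 0,"dy": 0,"dz": 0.18,"turn": 0}

```text
clock: 11.25
tool_pos: [0.522, 0.1911, 0.0206]
orientation: [-0.425, -0.564, -0.424, 0.566]
force: [-4.5, -9.0, 10.2]
opening: 0.0103
```

Emit:
jog_arm:
  plan:
    - {"dx": 0,"dy": 0,"dz": 0,"turn": 0}
    - {"dx": 0,"dy": 0,"dz": 0,"turn": 0}
    - {"dx": 0,"dy": 0,"dz": 0,"turn": 0}
    - {"dx": 0,"dy": 0,"dz": 0,"turn": 0}
    - {"dx": 0,"dy": 0,"dz": 0,"turn": 0}
    - {"dx": 0,"dy": 0,"dz": 0,"turn": 0}
  grip: 0.45

```text
clock: 11.75
tool_pos: [0.5232, 0.1927, 0.0203]
orientation: [0.425, 0.565, 0.425, -0.565]
force: [0.4, 0.2, -0.9]
opening: 0.0385
```

Emit:
jog_arm:
  plan:
    - {"dx": -0.3,"dy": 0,"dz": 0,"turn": 0}
    - {"dx": -1,"dy": 0,"dz": 0,"turn": 0}
    - {"dx": -2.2,"dy": 0,"dz": 0,"turn": 0}
    - {"dx": -3.4,"dy": 0,"dz": 0.3,"turn": 0}
    - {"dx": -4.6,"dy": 0,"dz": 1,"turn": 0}
    - {"dx": -5.5,"dy": 0,"dz": 2,"turn": 0}
    - {"dx": -6,"dy": 0,"dz": 2.4,"turn": 0}
    - {"dx": -6,"dy": 0,"dz": 2.4,"turn": 0}
    - {"dx": -6,"dy": 0,"dz": 2.4,"turn": 0}

```text
clock: 12.5
tool_pos: [0.5071, 0.1347, 0.1714]
orientation: [0.425, 0.566, 0.425, -0.564]
force: [-0.1, -0.6, -0.4]
opening: 0.0384
```

```bash
python3 st.py; python3 look.py w9
```

```text
[0.5071 0.1347 0.1714] [-0.14 -0.64 -0.39] [-0.048 -0.003 -0.005] 12.5 73.87 to hole y,z mm [  0.02  -2.8  -18.98]
[0.50707906 0.13472711 0.17139938] [-0.1443798  -0.63548324 -0.38990063] 0.038397935612396614 12.5
```

View pics/w9.png

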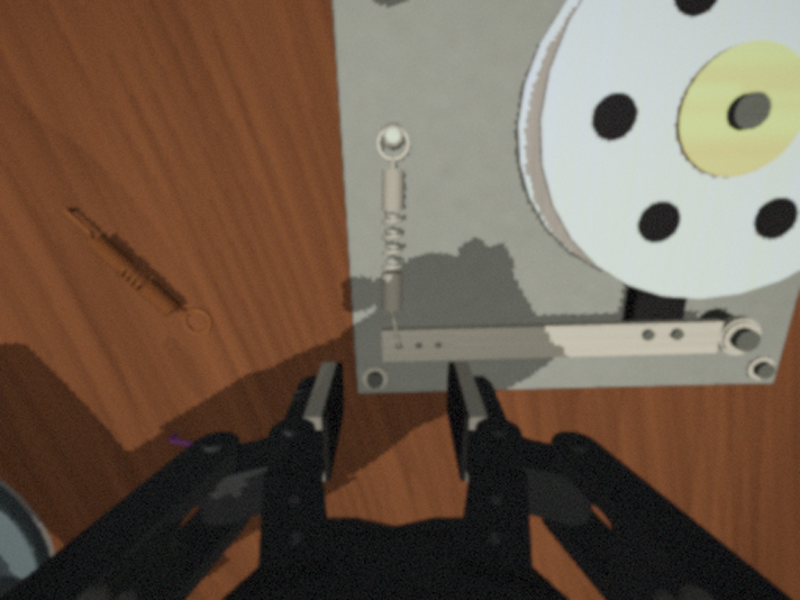

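The eye at (393,142) is round the post head (393,137). The hook is in the end hole at (399,345), and the arm lies along the plate with its shoe on the reel. One numeric check before handing in.

```bash
python3 - <<'E'
from h import *
z=np.load("w9.npz",allow_pickle=True);P=z['P'].item();d=z['d'];k=1/1.5625
q=lambda u,v,h:px2w("wrist",[(u*k-.18,v*k-.18)],h,P=P)[0]
h,pv=q(399,345.5,.034),q(743,336,.04); c1,c2=q(375,379,.006),q(762,369,.006); e,p=q(393,142,.0125),q(393,137,.02)
A=lambda v:np.arctan2(v[1],v[0])
print("arm rad",A(pv-h)-A(c2-c1),"hole-eye",np.linalg.norm((h-e)[:2]),"eye-post",np.linalg.norm((e-p)[:2]))
v,u=np.mgrid[72:110,235:270];v=v.ravel();u=u.ravel();X=px2w("wrist",np.c_[u,v],depth=d[v,u],P=P);r=np.hypot(*(X-e)[:,:2].T);m=(r>.009)&(r<.011)&(X[:,2]>.009);print("ring top z",np.median(X[m,2]),m.sum())
# coil top near hook end
for row in(285,300,310): 
    X=px2w("wrist",[(393*k,row*k)],depth=[d[int(row*k),int(393*k)]],P=P)[0]; print(X)
print(bot.sense()['force']); bot.job_done()
E
```

```text
arm rad 0.012338393690624838 hole-eye 0.13680963664906498 eye-post 0.002825569688622176
ring top z 0.015104383647144198 104
[0.50536802 0.1325532  0.0395913 ]
[0.5026986  0.1233369  0.04237248]
[0.50074404 0.11660127 0.04259111]
[-1.26143114  0.52166766 -0.23800672]
the job is handed in; nothing more can be done
```

The spring is fitted and the job is handed in at about 12.5 s. No verdict was reported.

I gripped the steel spring at its eye end and felt the hook down into the end hole with only about 2–3 N of force. I then pulled the brake arm closed, stretched the spring and lowered its eye over the post under the head. I let go and lifted the gripper well clear.

**Last checks from the wrist camera:**
- **Hook:** it is in the end hole, with the coil lying at arm height.
- **Eye:** its wire top is about 15 mm up, below the head rim at 17.5 mm. Its centre is about 2.8 mm from the post axis, within the 7.5 mm limit.
- **Stretch:** hook to eye is 137 mm, so the spring is stretched about 23 mm as intended.
- **Gripper:** it is empty and touching nothing, with wrist force near 0.
- **Bystanders:** I did not measure them again. I made no contact with any of them that I know of.

**One check disagreed:** hand-picked pixels gave a brake arm angle of 0.012 rad, just over the 0.01 rad limit. I judge that to be within the roughly 0.01 rad error of that estimate. In the picture the shoe is against the reel, and the hook-to-eye distance of 137 mm fits a closed arm.

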